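# Build up a castor wheel on the assembly pin

## Robot

A 7-joint arm with a two-finger parallel gripper is mounted at the origin on the work surface. World frame = base frame: x ahead of the robot, y to its left, z up, the work surface at z = 0. Lengths are in mm, angles in rad, forces in N, time in s.
With the tool pointing down it reaches from about 350 to 900 mm from the base axis. Payload 8.1 kg.
Tool frame: the origin (TCP) lies midway between the tips of the shut fingers; the grasp point (between the pads) lies 19 mm behind it (arm.grip_point_offset is the distance from the TCP to the grasp point, in mm); z points along the fingers, y is the direction in which the jaws open and shut (so a half turn about z gives the same grasp; the last joint's range is limited). The gripper opens to 92 mm and grips with 3 to 60 N. Pads are 19 mm wide; open, the fingers measure 130 mm over their backs; the gripper's body (75 mm by 190 mm) begins 47 mm behind the grasp point.
Start: joints at [1.221, 0.434, 0.025, 1.573, -0.012, 1.134, -0.075], TCP at [152.664, -606.082, 226.742] pointing down, gripper open.
Joint ranges: [-2.62, 2.62], [-0.44, 2.09], [-1.27, 1.32], [0.08, 2.57], [-1.32, 4.46], [0.12, 2], [-2.74, 2.74]. Speed limits (rad/s): [2.22, 2.22, 3.01, 3.01, 3.14, 3.14, 3.14].

## Interface

Orientations are given as [roll, pitch, yaw] about the fixed x, y, z axes, in that order (R = Rz(yaw) Ry(pitch) Rx(roll)).
In Python, from rig import get_state, optics, finish_job, finder, arm gives the robot as it stands. The module is installed in compiled form; this text tells all that it offers.
- The arm moves only by the tool step_arm, never from a script. Its argument "moves" is a list of rows, each a list of 2 entries, a list of its own where there are three numbers: the shift along the tool's x, y, z as a fraction of full scale, then the turn about the tool's z as a fraction of full scale. In form: [[[dx, dy, dz], roll], ...]. A call has exactly 5 rows; each row is the pose to reach, as a shift and turn from the pose commanded when the call began, along the tool's axes at that moment; what a row does not reach only later rows make up. Full scale, the value 1, is 1000 mm for a shift and pi/2 rad for a turn. A row lasts 1/8 s, in which the tool goes at most 62.5 mm and 10.7 degrees, less where a joint would pass 70% of its speed; a pose out of reach is approached as far as the arm can. A call with a number of a shift or a turn outside -1 to 1 is refused whole. A call with a gripper value outside its range is refused whole. "hand" is the opening, from 0 (shut) to 1 (fully open), set as the call begins (left out, the last holds). The fingers move at their own pace and stop on an object; "newtons" is the grip in N (left out, the last holds). Time passes only in rows, so rows that repeat a pose let the fingers close, or fill a call up. It gives the time, the measured TCP pose, the force and the opening at its end, in the units of the state.
- get_state(): the state, without advancing time (a new reading comes with each control period).
- optics.snapshot(name): name is "scene" or "top" or "wrist"; returns a dict with "img" (400x640x3 uint8, red, green, blue), "mtx" (3x3 intrinsics, pixels), "rvec" (rotation vector, rad) and "tvec" (3), from world to camera coordinates, as OpenCV has them. Camera axes: x right, y down, z forward; pixel columns grow to the right and rows downward; lengths in mm; the calibration is good to about 2 mm. A picture is of the moment at which its call begins. There is no depth.
- finish_job(): hands the job in, once; it reports no verdict.
Trained networks look in a picture, given as the dict that the camera call returned (one of the last four; its "shot" number tells which), for a name from the list of things; names that differ only in an ending like _2 or _b are one class to them, and where a whole thing is asked for, a point or a joint stands for the part that bears it (a point fixed in the world has none). Each returns a list of dicts, best first, with "conf" (0 to 1); they miss things now and then, are a little off and sometimes report something else, mostly with a low value. They report only what shows in the picture. A call takes as long as a camera call. They do not tell look-alikes from the thing itself.
- finder.cut_out(picture, target): "mask" (400x640 bool, what is visible of it) and "pixel" ([column, row] in pixels, amid what is visible of it).
The state is a dict: "t": time; "joints": joint angles; "qd": joint speeds; "joint_torque": joint torques, N m; "tcp_pos": TCP position; "tool_rot": TCP orientation; "wrist_force": force on the tool from outside, world axes, zero at the start; "torque": the same for the moment, N m; "grip_width": finger opening in mm.
Only numpy, scipy, OpenCV 4.12 (cv2) and the standard library are available. Lean on these libraries where they do the work, as an engineer would, in place of code of your own. Each camera call takes 0.05 s, during which the arm holds its last target.

## Task

Put the castor wheel together on the upright pin of the square jig: first the thin washer, flat on the jig plate, then the wheel, then the short sleeve, and the closed cap on top with its solid side up. Every part must be threaded on the pin and sit flat on the one below. Leave the phone, the tape roll and the screwdriver where they lie.

Things in the scene. Friction and masses are not known exactly. Their poses are not given: they have to be found in the camera images.
- jig: Assembly jig, fixed to the table: square aluminium plate 84 x 84 mm, 12 mm thick, with one upright steel pin of 14 mm diameter at its centre. The pin is cylindrical up to 64 mm above the table and tapers to 6 mm diameter at its top, 72 mm above the table. Origin at the centre of the plate's underside, at table height; z up along the pin; x and y along the plate's sides.
- washer: Black moulded thrust washer, the flattest of the loose rings: outer diameter 50 mm, through bore 22 mm, 10 mm thick, 30 g. Lies flat on the table. Origin at the centre of its underside, z up along the bore. Finished position: underside on the jig plate, 12 mm above the jig's origin.
- wheel: Small castor wheel lying flat: black rubber tread round a grey hub, outer diameter 60 mm, 22 mm thick, through bore 22 mm, 90 g; the same both ways up. Origin at the centre of its underside, z up along the bore. Finished position: on the washer, 22 mm above the jig's origin.
- sleeve: Short black plastic spacer tube standing on end, the narrowest of the parts: outer diameter 34 mm, through bore 22 mm, 18 mm tall, 25 g. Origin at the centre of its underside, z up along the bore. Finished position: on the wheel, 44 mm above the jig's origin.
- cap: Black plastic hub cap, outer diameter 46 mm, 18 mm tall, closed solid top with bevelled rim, blind bore in the underside of 22 mm diameter and 12 mm depth, 30 g. Starts right way up, open side down. The side wall is straight up to 14.5 mm. Origin at the centre of its underside, z up. Finished position: on the sleeve, 62 mm above the jig's origin; the pin's top then stands 10 mm inside the bore.
- tape: Bystander: roll of clear packing tape lying flat, outer diameter 94 mm, 48 mm tall. Origin at the centre of its underside. Not to be disturbed.
- phone: Bystander: black phone lying flat, 148 x 72 mm, 9 mm thick, long side along its x. Origin at the centre of its underside. Not to be disturbed.
- screwdriver: Bystander: screwdriver lying along its x axis, 180 mm long, red handle about 30 mm thick towards -x. Origin on its underside near mid-length. Not to be disturbed.
There are look-alikes about, which are no part of the job. Leave any pink or purple look-alike of the cap alone.

How it is judged:
By the outcome, as a careful person would: the job done as asked, in the order asked, and still so for the second after the job is handed in, with the robot touching nothing.
It also fails if it takes over 109 s, if anything falls off the work surface, if the arm or the gripper's body presses on something with over 40 N, if the wrist force passes 120 N, or if a joint passes its speed limit or range.

## Working session

There is one attempt and no reset: what is moved stays moved. The work goes in short steps, Python scripts to look and compute and a tool call to move; the robot and the scene stay as the last step left them, time stands still between calls to the robot, and variables do not carry over. Pictures are saved under pics/ and viewed, and the job is handed in when it is done.

Besides the shell and the picture viewer there is one more tool, called after "Emit:" in YAML: its name, and indented under it one key for each argument. step_arm: Moves the arm, as the interface text tells. Shift numbers are shares of 1000 mm and turn numbers shares of pi/2 rad, none past 1 either way. Its arguments: {"type":"object","properties":{"moves":{"type":"array"},"hand":{"type":"number"},"newtons":{"type":"number"}},"required":["moves"]}

```bash
mkdir -p pics; cat > h.py <<'E'
import numpy as np, cv2, pickle
from rig import get_state, optics, finish_job, finder, arm
def snap(n,f):
    p=optics.snapshot(n); cv2.imwrite('pics/'+f+'.png',p['img'][:,:,::-1]); pickle.dump({k:p[k] for k in('img','mtx','rvec','tvec')},open(f'pics/{f}.pkl','wb')); return p
def ray(p,uv,z):
    K=np.array(p['mtx'],float);R=cv2.Rodrigues(np.array(p['rvec'],float))[0];t=np.array(p['tvec'],float).ravel()
    d=R.T@np.linalg.inv(K)@np.array([uv[0],uv[1],1.]);c=-R.T@t
    return c+d*(z-c[2])/d[2]
def proj(p,X):
    return cv2.projectPoints(np.array(X,float).reshape(-1,3),np.array(p['rvec'],float),np.array(p['tvec'],float),np.array(p['mtx'],float),None)[0].reshape(-1,2)
E
python3 - <<'E'
from h import *
for n in ('top','scene','wrist'):
    p=snap(n,n+'0')
    for o in ('jig','washer','wheel','sleeve','cap','tape','phone','screwdriver'):
        for r in finder.cut_out(p,o): 
            u=r['pixel']; print(n,o,round(r['conf'],2),np.round(u),ray(p,u,10)[:2].round(), int(r['mask'].sum()))
    print(p['tvec'])
s=get_state();print(s)
E
```

```text
top jig 0.67 [240. 175.] [633. 174.] 1268
top washer 0.79 [429. 247.] [ 451. -269.] 257
top wheel 0.86 [386. 162.] [ 655. -175.] 466
top cap 0.82 [341. 200.] [565. -64.] 322
top cap 0.69 [300. 264.] [419.  35.] 308
top cap 0.5 [328. 234.] [486. -31.] 311
top cap 0.24 [242. 178.] [624. 169.] 1278
top tape 0.89 [316. 118.] [767. -12.] 888
top phone 0.9 [373. 262.] [ 419. -135.] 1968
top screwdriver 0.79 [255. 287.] [368. 140.] 463
top screwdriver 0.65 [329. 232.] [493. -34.] 315
[9.17791208e-01 5.80375970e+02 9.35668422e+02]
scene jig 0.96 [360. 293.] [638. 176.] 2145
scene jig 0.57 [464. 265.] [458. 267.] 328
scene washer 0.59 [278. 134.] [ 461. -266.] 244
scene sleeve 0.79 [464. 267.] [463. 270.] 324
scene cap 0.92 [382. 191.] [424.  37.] 400
scene cap 0.86 [297. 200.] [571. -69.] 348
scene cap 0.72 [344. 190.] [479. -20.] 376
scene tape 0.92 [251. 253.] [723. -24.] 2088
scene tape 0.3 [438. 206.] [375. 147.] 576
scene phone 0.72 [325. 153.] [ 427. -136.] 1365
scene screwdriver 0.85 [436. 207.] [380. 144.] 613
[ 418.98987365 -261.49704421 1153.73636631]
[-624.36339113  -36.00773792  389.49230244]
{'t': 1.35, 'joints': array([ 1.22141917,  0.43448104,  0.02502694,  1.5731905 , -0.01160173,
        1.13400497, -0.07512696]), 'qd': array([ 0.00022193,  0.00075719, -0.00198973, -0.00068226,  0.00121708,
        0.00059996, -0.00103267]), 'joint_torque': array([-7.57635644e-05, -6.67673564e+01,  9.84067507e-01, -3.14812768e+01,
       -6.06967206e-02,  3.29515943e-02,  1.98548139e-05]), 'tcp_pos': array([ 152.63928258, -606.09338098,  226.75762075]), 'tool_rot': array([3.14152961e+00, 1.64996387e-05, 2.46640244e-01]), 'wrist_force': array([0.07897282, 0.50781403, 0.73113765]), 'torque': array([ 0.0066521 , -0.00728364, -0.03892725]), 'grip_width': 91.75342598213439}
```

View images.

View pics/top0.png

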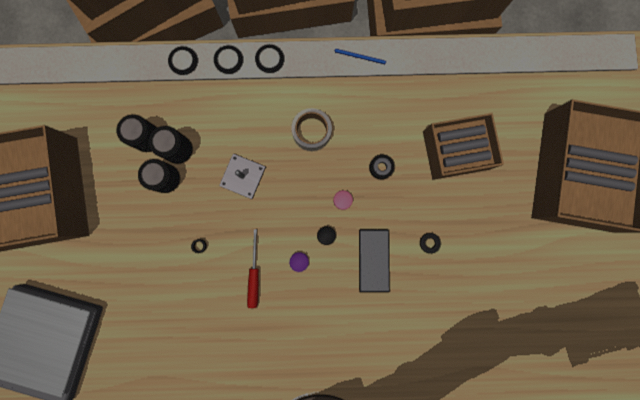

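View pics/scene0.png

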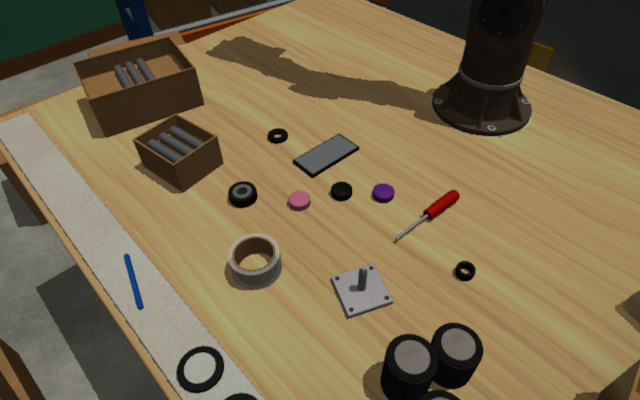

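```bash
python3 - <<'E'
import cv2,numpy as np
t=cv2.imread('pics/top0.png');s=cv2.imread('pics/scene0.png')
a=cv2.resize(t[140:300,190:450],(780,480),interpolation=cv2.INTER_CUBIC)
b=cv2.resize(s[100:330,250:510],None,fx=2.6,fy=2.6,interpolation=cv2.INTER_CUBIC)
cv2.imwrite('pics/tc0.png',a);cv2.imwrite('pics/sc0.png',b)
E
```

```text
(no output)
```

View pics/tc0.png

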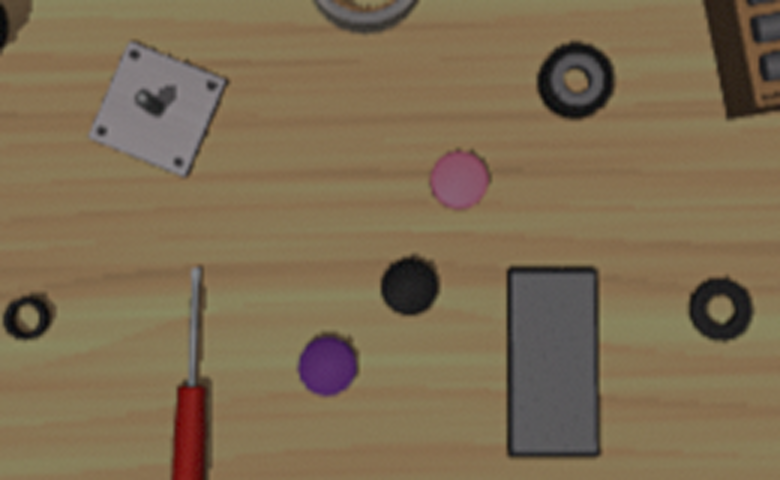

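View pics/sc0.png

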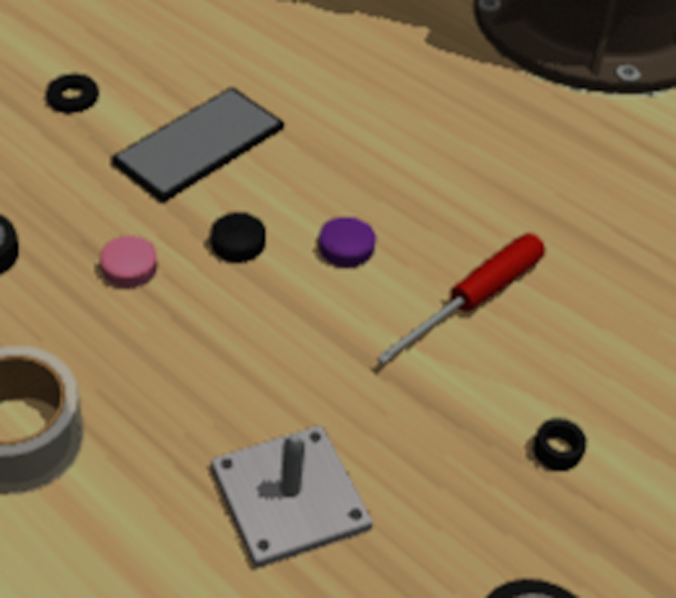

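```bash
cat >> h.py <<'E'
def load(f): return pickle.load(open(f'pics/{f}.pkl','rb'))
def cpos(p):
    R=cv2.Rodrigues(np.array(p['rvec'],float))[0];return -R.T@np.array(p['tvec'],float).ravel(),R
def ringmask(p,x,y,r,h,bore=0):
    a=np.linspace(0,2*np.pi,72)[:-1]
    def c(r,z): return np.c_[x+r*np.cos(a),y+r*np.sin(a),0*a+z]
    m=np.zeros(p['img'].shape[:2],np.uint8)
    pts=proj(p,np.vstack([c(r,0 if np.isscalar(h) else h[0]),c(r,h if np.isscalar(h) else h[1])]))
    cv2.fillConvexPoly(m,cv2.convexHull((pts*16).astype(np.int32)),1,lineType=cv2.LINE_8,shift=4)
    return m
def sil(p,x,y,r,z0,z1):
    "centroid of convex silhouette"
    a=np.linspace(0,2*np.pi,72)[:-1]
    P=np.vstack([np.c_[x+r*np.cos(a),y+r*np.sin(a),0*a+z] for z in (z0,z1)])
    hh=cv2.convexHull(proj(p,P).astype(np.float32)); M=cv2.moments(hh)
    return np.array([M['m10']/M['m00'],M['m01']/M['m00']]),M['m00']
def loc(p,uv,r,z0,z1,x,y):
    from scipy.optimize import fsolve
    return fsolve(lambda q: sil(p,q[0],q[1],r,z0,z1)[0]-uv,[x,y])
def dark(p,uv,rad,thr=60):
    g=p['img'].max(2); m=(g<thr).astype(np.uint8)
    yy,xx=np.mgrid[:400,:640]; m&=((xx-uv[0])**2+(yy-uv[1])**2<rad**2).astype(np.uint8)
    n,l,st,ce=cv2.connectedComponentsWithStats(m)
    i=1+np.argmax(st[1:,4]); mm=(l==i).astype(np.uint8)
    cs=max(cv2.findContours(mm,cv2.RETR_EXTERNAL,cv2.CHAIN_APPROX_NONE)[0],key=len)
    f=np.zeros_like(mm);cv2.drawContours(f,[cs],-1,1,-1); M=cv2.moments(f,True)
    return np.array([M['m10']/M['m00'],M['m01']/M['m00']]),M['m00']
E
python3 - <<'E'
from h import *
for n in('top','scene','wrist'):
    p=load(n+'0');c,R=cpos(p);print(n,c.round(1),R.round(2).tolist(),p['mtx'][0][0])
T,S=load('top0'),load('scene0')
ob={'washer':((430,243),(278,135),25,0,10,451,-269),'wheel':((382,167),(242,194),30,0,22,655,-175),'sleeve':((199,245),(465,270),17,0,18,460,268),'cap':((327,235),(342,191),23,0,16,486,-31)}
for k,(u,v,r,z0,z1,x,y) in ob.items():
  for n,p,w in(('T',T,u),('S',S,v)):
   for thr in(45,60):
    try:
        c,a=dark(p,w,20,thr); q=loc(p,c,r,z0,z1,x,y); print(k,n,thr,c.round(1),a,round(sil(p,q[0],q[1],r,z0,z1)[1]),q.round(1))
    except Exception as e: print(k,n,thr,e)
E
```

```text
top [491.3  -5.1 985.4] [[-0.03, -1.0, 0.01], [-1.0, 0.02, -0.09], [0.09, -0.01, -1.0]] 413.09697166169093
scene [960.2 436.9 679.8] [[-0.73, 0.68, -0.02], [0.51, 0.53, -0.68], [-0.45, -0.51, -0.74]] 442.0823970879927
wrist [ 224.  -587.6  383.9] [[0.24, -0.97, -0.0], [-0.93, -0.24, 0.28], [-0.27, -0.07, -0.96]] 294.6570777120649
washer T 45 [429.7 242.6] 318.0 378 [ 460.6 -271.5]
washer T 60 [429.7 242.6] 333.0 378 [ 460.5 -271.5]
washer S 45 [277.3 135.6] 227.0 274 [ 460.9 -268.5]
washer S 60 [277.2 135.7] 233.0 274 [ 461.1 -268.4]
wheel T 45 [381.5 166.5] 469.0 543 [ 643.5 -163.6]
wheel T 60 [381.4 166.5] 484.0 543 [ 643.7 -163.4]
wheel S 45 [242.2 194.2] 579.0 662 [ 644.  -160.6]
wheel S 60 [242.3 194.3] 595.0 662 [ 644.2 -160.4]
sleeve T 45 [198.8 245.4] 158.0 199 [467.9 271.1]
sleeve T 60 [198.7 245.5] 177.0 199 [467.8 271.2]
sleeve S 45 [464.6 270.8] 300.0 357 [468.3 274.4]
sleeve S 60 [464.5 271. ] 312.0 357 [468.7 274.4]
cap T 45 [326.2 235. ] 264.0 306 [484.6 -27.5]
cap T 60 [326.2 234.9] 280.0 306 [484.9 -27.4]
cap S 45 [341.1 191. ] 317.0 375 [485.  -24.1]
cap S 60 [340.9 191.2] 330.0 376 [485.5 -24. ]h.py:29: RuntimeWarning: The iteration is not making good progress, as measured by the 
 improvement from the last ten iterations.
  return fsolve(lambda q: sil(p,q[0],q[1],r,z0,z1)[0]-uv,[x,y])
```

```bash
python3 - <<'E'
from h import *
from scipy.optimize import minimize
for n,w in(('top0',(243,176)),('scene0',(362,292))):
    p=load(n); hsv=cv2.cvtColor(p['img'],cv2.COLOR_RGB2HSV)
    m=((hsv[:,:,1]<70)&(hsv[:,:,2]>70)).astype(np.uint8)
    yy,xx=np.mgrid[:400,:640]; m&=((xx-w[0])**2+(yy-w[1])**2<45**2).astype(np.uint8)
    m=cv2.morphologyEx(m,cv2.MORPH_OPEN,np.ones((3,3)))
    nn,l,st,ce=cv2.connectedComponentsWithStats(m);i=1+np.argmax(st[1:,4])
    cs=max(cv2.findContours((l==i).astype(np.uint8),cv2.RETR_EXTERNAL,cv2.CHAIN_APPROX_NONE)[0],key=len)
    hull=cv2.convexHull(cs).reshape(-1,2).astype(float)
    cs=cs.reshape(-1,2); 
    if n=='scene0': # drop pin
        pass
    tgt=np.zeros((400,640),np.uint8);cv2.fillPoly(tgt,[cs.astype(np.int32)],1)
    def mod(q):
        c,s=np.cos(q[2]),np.sin(q[2])
        P=[[q[0]+c*a-s*b,q[1]+s*a+c*b,12] for a,b in((-42,-42),(42,-42),(42,42),(-42,42))]
        return proj(p,P)
    from scipy.ndimage import gaussian_filter
    tb=gaussian_filter(tgt.astype(float),1.)
    def cost(q):
        f=np.zeros((400,640),np.uint8);cv2.fillConvexPoly(f,np.round(mod(q)*256).astype(np.int32),1,shift=8)
        return ((gaussian_filter(f.astype(float),1.)-tb)**2).sum()
    x=ray(p,w,12)
    best=min((minimize(cost,[x[0],x[1],a],method='Nelder-Mead',options=dict(initial_simplex=[[x[0],x[1],a],[x[0]+6,x[1],a],[x[0],x[1]+6,a],[x[0],x[1],a+.2]])) for a in(-.4,0,.4,.8)),key=lambda r:r.fun)
    print(n,best.x.round(2),best.fun,tgt.sum(), proj(p,[[best.x[0],best.x[1],72],[best.x[0],best.x[1],12]]).round(1))
    o=p['img'][:,:,::-1].copy();cv2.polylines(o,[np.round(mod(best.x)).astype(np.int32)],True,(0,0,255))
    for u in proj(p,[[best.x[0],best.x[1],72],[best.x[0],best.x[1],12]]): cv2.circle(o,tuple(np.round(u).astype(int)),1,(0,255,0),-1)
    cv2.imwrite(f'pics/jig_{n}.png',cv2.resize(o[w[1]-45:w[1]+45,w[0]-45:w[0]+45],None,fx=4,fy=4,interpolation=cv2.INTER_CUBIC))
a=np.hstack([cv2.imread(f'pics/jig_{n}.png') for n in('top0','scene0')]);cv2.imwrite('pics/jigc.png',a)
E
```

```text
top0 [ 6.2900e+02  1.6862e+02 -4.2000e-01] 4.5907826236446105 1273 [[237.1 172.3]
 [241.9 176. ]]
scene0 [631.33 172.02   1.17] 144.32721211930584 1823 [[362.7 268.6]
 [360.9 288.2]]
```

View pics/jigc.png

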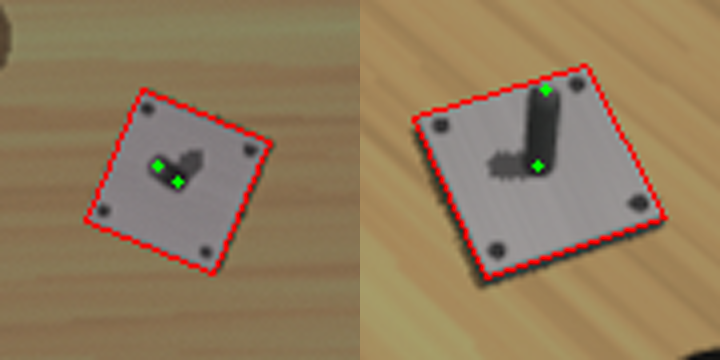

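View pics/wrist0.png

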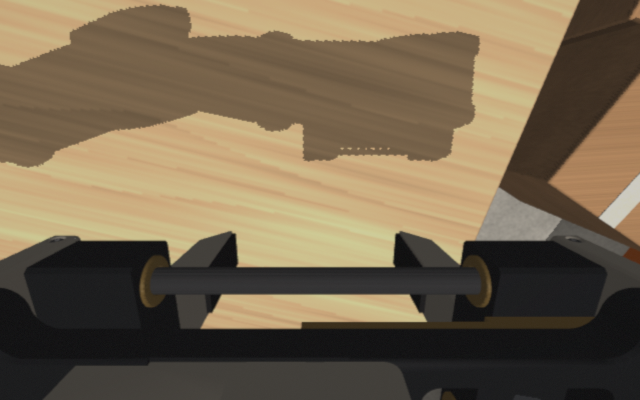

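```bash
python3 - <<'E'
from h import *
T,S=load('top0'),load('scene0')
for n,a,b in(('B',(158,176),(460,345)),('A',(170,143),(413,357))):
    Pt=[np.array(p['mtx'])@np.c_[cv2.Rodrigues(np.array(p['rvec'],float))[0],np.array(p['tvec'],float).ravel()] for p in(T,S)]
    X=cv2.triangulatePoints(Pt[0],Pt[1],np.array(a,float).reshape(2,1),np.array(b,float).reshape(2,1));print(n,(X[:3]/X[3]).ravel().round())
for n,u in(('pink',(343,200)),('purple',(299,262))): print(n,ray(T,u,17)[:2].round())
for u in((360,230),(389,230),(389,292),(360,292)): print('phone',ray(T,u,9)[:2].round())
for u in((425,127),(433,178),(500,165)): print('box',u,ray(T,u,0)[:2].round(),ray(T,u,80)[:2].round())
E
```

```text
B [623. 354.  59.]
A [695. 322.  75.]
pink [565. -69.]
purple [424.  37.]
phone [ 494. -108.]
phone [ 493. -176.]
phone [ 349. -170.]
phone [ 351. -103.]
box (425, 127) [ 740. -276.] [ 720. -254.]
box (433, 178) [ 615. -289.] [ 605. -266.]
box (500, 165) [ 642. -453.] [ 630. -416.]
```

```bash
cat >> h.py <<'E'
def go(x,y,z,yaw=None):
    s=get_state();p=s['tcp_pos'];y0=s['tool_rot'][2];d=np.array([x,y,z])-p;c,n=np.cos(y0),np.sin(y0)
    t=0 if yaw is None else -(yaw-y0)/(np.pi/2)
    v=np.array([c*d[0]+n*d[1],n*d[0]-c*d[1],-d[2]])
    print('t',round(s['t'],2),'pos',p.round(1),'rot',s['tool_rot'].round(3),'w',round(s['grip_width'],1),'F',s['wrist_force'].round(1)); print('MOVE',(v/1000).round(4),'turn',round(t,3),'rows',np.ceil(np.linalg.norm(v)/62.5),np.ceil(abs(t)*90/10.7))
E
python3 -c "
from h import *
go(461,-270,120)"
```

```text
t 1.35 pos [ 152.6 -606.1  226.8] rot [3.142 0.    0.247] w 91.8 F [0.1 0.5 0.7]
MOVE [ 0.3811 -0.2506  0.1068] turn 0 rows 8.0 0.0
```

Emit:
step_arm:
  moves:
    - [[0.381, -0.2506, 0.05], 0]
    - [[0.381, -0.2506, 0.05], 0]
    - [[0.381, -0.2506, 0.05], 0]
    - [[0.381, -0.2506, 0.05], 0]
    - [[0.381, -0.2506, 0.05], 0]
  hand: 0.8
  newtons: 25

```text
t: 1.98
tcp_pos: [363.9, -375.7, 192.8]
tool_rot: [3.141, -0.0, 0.246]
wrist_force: [0.1, -1.0, 0.0]
grip_width: 73.7
```

```bash
python3 -c "
from h import *
go(461,-270,100)"
```

```text
t 1.98 pos [ 363.9 -375.7  192.8] rot [ 3.141 -0.     0.246] w 73.7 F [ 0.1 -1.   0. ]
MOVE [ 0.12   -0.0788  0.0928] turn 0 rows 3.0 0.0
```

Emit:
step_arm:
  moves:
    - [[0.12, -0.079, 0.092], 0]
    - [[0.12, -0.079, 0.092], 0]
    - [[0.12, -0.079, 0.092], 0]
    - [[0.12, -0.079, 0.092], 0]
    - [[0.12, -0.079, 0.092], 0]

```text
t: 2.6
tcp_pos: [459.4, -271.9, 100.9]
tool_rot: [3.141, 0.0, 0.246]
wrist_force: [-1.0, -0.5, -0.0]
grip_width: 73.4
```

```bash
python3 -c "
from h import *
p=snap('wrist','w1');go(461,-270,3)
c,_=dark(p,proj(p,[[461,-270,5]])[0],90,60);print(proj(p,[[461,-270,0],[461,-270,10]]),c)
o=p['img'][:,:,::-1].copy()
a=np.linspace(0,6.283,60)
for r,z in((25,0),(25,10),(11,10)): cv2.polylines(o,[np.round(proj(p,np.c_[461+r*np.cos(a),-270+r*np.sin(a),0*a+z])).astype(np.int32)],True,(0,0,255))
cv2.imwrite('pics/w1o.png',o)"
```

```text
t 2.65 pos [ 459.3 -272.6  101.2] rot [ 3.141 -0.     0.245] w 73.6 F [-0.4  0.2 -0.8]
MOVE [ 0.0023 -0.0021  0.0982] turn 0 rows 2.0 0.0
[[314.0678621  197.36789919]
 [314.02723625 200.42825316]] [314.81054131 199.09781576]
```

View pics/w1o.png

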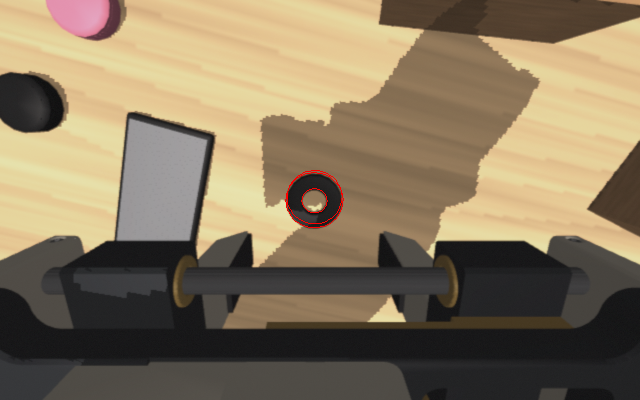

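The wrist picture shows the washer ring at (314,199), right on the overlay of my estimate. The phone is left of it at (165,180), clear of the fingers.

Emit:
step_arm:
  moves:
    - [[0.002, -0.002, 0.05], 0]
    - [[0.002, -0.002, 0.085], 0]
    - [[0.002, -0.002, 0.097], 0]
    - [[0.002, -0.002, 0.0975], 0]
    - [[0.002, -0.002, 0.0975], 0]

```text
t: 3.28
tcp_pos: [462.0, -269.7, 4.6]
tool_rot: [3.14, -0.002, 0.246]
wrist_force: [1.6, -0.7, 0.8]
grip_width: 73.6
```

Emit:
step_arm:
  moves:
    - [[0, 0, 0], 0]
    - [[0, 0, 0], 0]
    - [[0, 0, 0], 0]
    - [[0, 0, 0], 0]
    - [[0, 0, 0], 0]
  hand: 0.4
  newtons: 25

```text
t: 3.9
tcp_pos: [461.4, -268.9, 3.5]
tool_rot: [3.141, -0.0, 0.247]
wrist_force: [-0.7, 0.0, 5.7]
grip_width: 48.5
```

Emit:
step_arm:
  moves:
    - [[0, 0, 0], 0]
    - [[0, 0, 0], 0]
    - [[0, 0, -0.02], 0]
    - [[0, 0, -0.08], 0]
    - [[0, 0, -0.12], 0]
  hand: 0

```text
t: 4.53
tcp_pos: [461.5, -268.9, 125.2]
tool_rot: [3.141, -0.001, 0.247]
wrist_force: [1.4, -0.0, -0.6]
grip_width: 48.4
```

```bash
python3 -c "
from h import *
p=snap('wrist','w2');go(630,170,130)"
```

```text
t 4.58 pos [ 463.7 -269.9  129.7] rot [ 3.137 -0.006  0.247] w 48.2 F [ 1.5 -0.6  3.8]
MOVE [ 2.687e-01 -3.860e-01 -3.000e-04] turn 0 rows 8.0 0.0
```

View pics/w2.png

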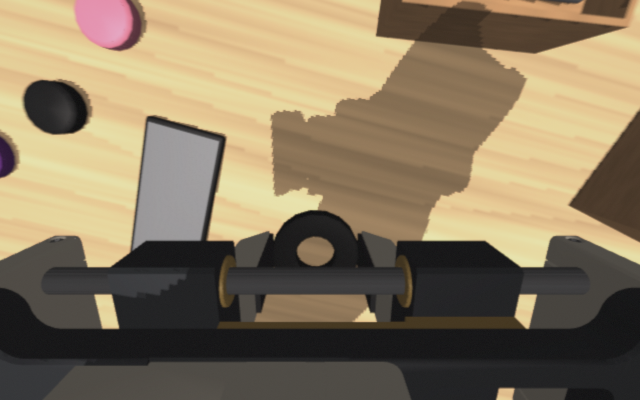

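The washer is held level between the fingers, with its bore at (316,250).

Emit:
step_arm:
  moves:
    - [[0.2687, -0.386, 0], 0]
    - [[0.2687, -0.386, 0], 0]
    - [[0.2687, -0.386, 0], 0]
    - [[0.2687, -0.386, 0], 0]
    - [[0.2687, -0.386, 0], 0]

```text
t: 5.2
tcp_pos: [572.0, 25.3, 122.8]
tool_rot: [3.141, 0.0, 0.247]
wrist_force: [2.6, -0.6, 1.2]
grip_width: 48.3
```

```bash
python3 -c "
from h import *
go(630,170,110)"
```

```text
t 5.2 pos [572.   25.3 122.8] rot [3.141 0.    0.247] w 48.3 F [ 2.6 -0.6  1.2]
MOVE [ 0.0916 -0.1261  0.0128] turn 0 rows 3.0 0.0
```

Emit:
step_arm:
  moves:
    - [[0.0916, -0.126, 0.01], 0]
    - [[0.0916, -0.126, 0.01], 0]
    - [[0.0916, -0.126, 0.01], 0]
    - [[0.0916, -0.126, 0.01], 0]
    - [[0.0916, -0.126, 0.01], 0]

```text
t: 5.82
tcp_pos: [629.3, 166.9, 112.5]
tool_rot: [3.141, 0.001, 0.246]
wrist_force: [0.1, -0.6, -0.7]
grip_width: 48.0
```

```bash
python3 -c "
from h import *
p=snap('wrist','w3');go(630,170,60);q=snap('top','t3');S=snap('scene','s3')
o=p['img'][:,:,::-1].copy()
for X in ([630,170,12],[630,170,72]):
  for u in proj(p,[X]): cv2.circle(o,tuple(np.round(u).astype(int)),2,(0,255,0),-1)
x,y,z=get_state()['tcp_pos']
a=np.linspace(0,6.283,60)
for r,zz in((25,z-3.5+10),(11,z-3.5+10),(11,z-3.5)): cv2.polylines(o,[np.round(proj(p,np.c_[x+r*np.cos(a),y+r*np.sin(a),0*a+zz])).astype(np.int32)],True,(0,0,255))
cv2.imwrite('pics/w3o.png',o)
w=[int(v) for v in proj(S,[[x,y,z]])[0]];w2=[int(v) for v in proj(q,[[x,y,z]])[0]]
cv2.imwrite('pics/c3.png',np.hstack([cv2.resize(P['img'][v[1]-60:v[1]+60,v[0]-60:v[0]+60,::-1],(390,390)) for P,v in((q,w2),(S,w))]))
"
```

```text
t 5.88 pos [629.4 166.2 112.8] rot [3.14e+00 1.00e-03 2.45e-01] w 48.1 F [ 0.2 -0.6 -0.6]
MOVE [ 0.0015 -0.0035  0.0528] turn 0 rows 1.0 0.0
```

View pics/w3o.png

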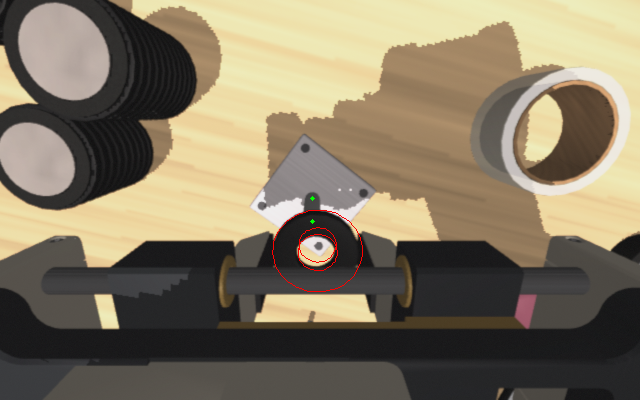

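View pics/c3.png

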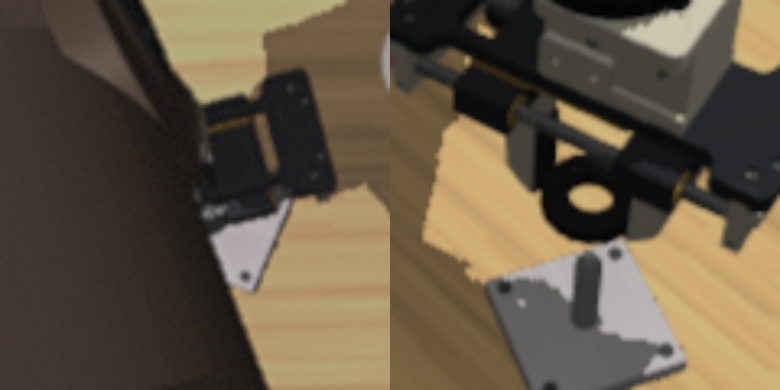

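```bash
python3 -c "
from h import *
p=load('w3')
q=-.42;c,s=np.cos(q),np.sin(q)
for h in(42,36): print(proj(p,[[630+c*a-s*b,170+s*a+c*b,12] for a,b in((-h,-h),(h,-h),(h,h),(-h,h))]).round(1).tolist())
o=cv2.resize(p['img'][120:260,240:390,::-1],None,fx=5,fy=5,interpolation=cv2.INTER_CUBIC)[:600]
cv2.imwrite('pics/w3c.png',o)
"
```

```text
[[319.9, 256.9], [377.9, 190.4], [304.1, 131.3], [248.0, 205.4]]
[[318.9, 248.9], [368.5, 191.5], [305.3, 141.4], [257.2, 204.3]]
```

View pics/w3c.png

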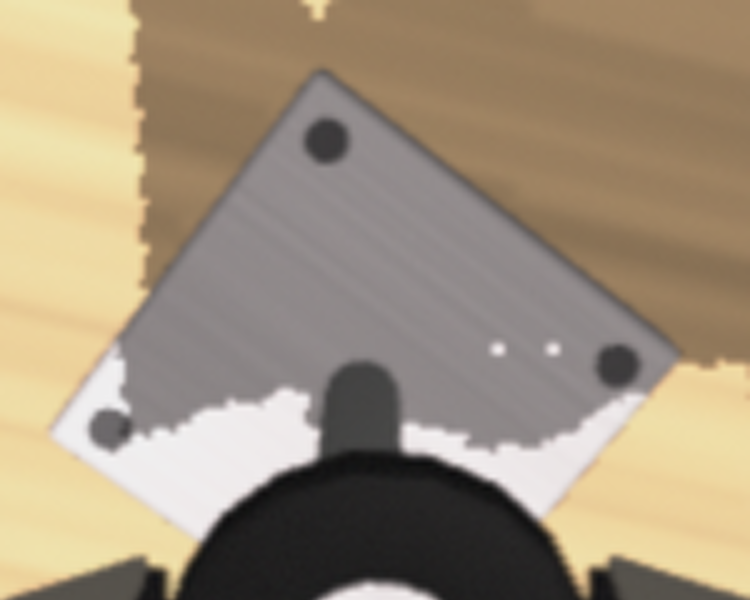

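Emit:
step_arm:
  moves:
    - [[0.001, -0.0035, 0.01], 0]
    - [[0.001, -0.0035, 0.02], 0]
    - [[0.001, -0.0035, 0.03], 0]
    - [[0.001, -0.0035, 0.04], 0]
    - [[0.001, -0.0035, 0.055], 0]

```text
t: 6.6
tcp_pos: [630.1, 171.7, 57.5]
tool_rot: [3.142, -0.001, 0.247]
wrist_force: [-0.4, 0.3, -0.6]
grip_width: 48.2
```

```bash
python3 -c "
from h import *
go(629.5,170,17)"
```

```text
t 6.6 pos [630.1 171.7  57.5] rot [ 3.142e+00 -1.000e-03  2.470e-01] w 48.2 F [-0.4  0.3 -0.6]
MOVE [-0.001   0.0015  0.0405] turn 0 rows 1.0 0.0
```

Emit:
step_arm:
  moves:
    - [[-0.001, 0.001, 0.015], 0]
    - [[-0.001, 0.001, 0.03], 0]
    - [[-0.001, 0.001, 0.038], 0]
    - [[-0.001, 0.001, 0.041], 0]
    - [[-0.001, 0.001, 0.0415], 0]

```text
t: 7.22
tcp_pos: [629.3, 170.6, 16.8]
tool_rot: [3.142, -0.0, 0.247]
wrist_force: [-0.4, 0.2, 0.6]
grip_width: 47.9
```

Emit:
step_arm:
  moves:
    - [[0, 0, 0.0006], 0]
    - [[0, 0, 0.0012], 0]
    - [[0, 0, 0.0015], 0]
    - [[0, 0, 0.0015], 0]
    - [[0, 0, 0.0015], 0]

```text
t: 7.85
tcp_pos: [629.3, 170.5, 15.6]
tool_rot: [3.142, -0.001, 0.247]
wrist_force: [-1.6, 0.1, 7.2]
grip_width: 48.4
```

Emit:
step_arm:
  moves:
    - [[0, 0, 0], 0]
    - [[0, 0, 0], 0]
    - [[0, 0, 0], 0]
    - [[0, 0, 0], 0]
    - [[0, 0, 0], 0]
  hand: 0.7

```text
t: 8.48
tcp_pos: [629.1, 170.5, 15.1]
tool_rot: [3.142, 0.0, 0.247]
wrist_force: [-0.1, -0.5, -0.4]
grip_width: 64.0
```

Emit:
step_arm:
  moves:
    - [[0, 0, -0.02], 0]
    - [[0, 0, -0.06], 0]
    - [[0, 0, -0.115], 0]
    - [[-0.05, 0.08, -0.115], 0]
    - [[-0.1, 0.12, -0.115], 0]

```text
t: 9.1
tcp_pos: [578.8, 55.9, 132.4]
tool_rot: [3.141, -0.004, 0.247]
wrist_force: [0.7, -1.7, 0.4]
grip_width: 64.4
```

```bash
python3 -c "
from h import *
go(644,-162,100,1.2);S=snap('scene','s4')
cv2.imwrite('pics/c4.png',cv2.resize(S['img'][240:330,310:410,::-1],None,fx=6,fy=6,interpolation=cv2.INTER_CUBIC))
"
```

```text
t 9.1 pos [578.8  55.9 132.4] rot [ 3.141 -0.004  0.247] w 64.4 F [ 0.7 -1.7  0.4]
MOVE [0.0099 0.2272 0.0324] turn -0.607 rows 4.0 6.0
```

View pics/c4.png

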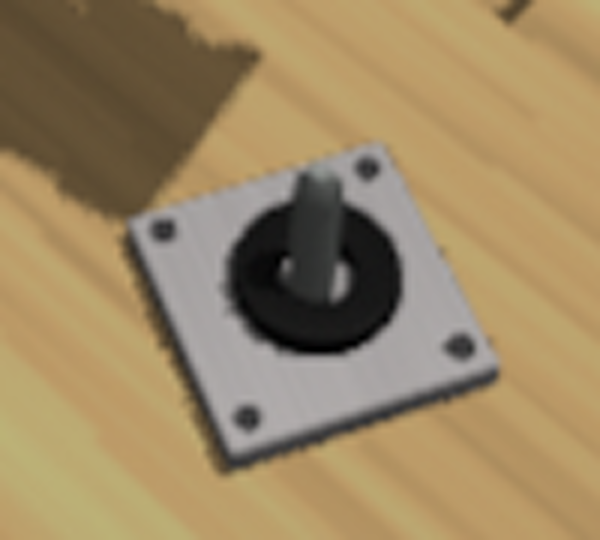

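The washer lies flat on the plate with the pin through it, at (318,275) in the crop. Next is the wheel.

Emit:
step_arm:
  moves:
    - [[0.01, 0.06, 0], -0.1]
    - [[0.01, 0.12, 0], -0.2]
    - [[0.01, 0.18, 0], -0.32]
    - [[0.01, 0.227, 0], -0.43]
    - [[0.01, 0.227, 0], -0.55]
  hand: 0.92

```text
t: 9.78
tcp_pos: [643.3, -166.9, 131.1]
tool_rot: [3.139, 0.003, 1.108]
wrist_force: [-0.8, 0.5, -0.6]
grip_width: 84.1
```

```bash
python3 -c "
from h import *
go(644,-162,100,1.2)"
```

```text
t 9.78 pos [ 643.3 -166.9  131.1] rot [3.139e+00 3.000e-03 1.108e+00] w 84.1 F [-0.8  0.5 -0.6]
MOVE [ 0.0047 -0.0015  0.0311] turn -0.059 rows 1.0 1.0
```

Emit:
step_arm:
  moves:
    - [[0.0047, -0.0015, 0.031], -0.06]
    - [[0.0047, -0.0015, 0.031], -0.06]
    - [[0.0047, -0.0015, 0.031], -0.06]
    - [[0.0047, -0.0015, 0.031], -0.06]
    - [[0.0047, -0.0015, 0.031], -0.06]

```text
t: 10.4
tcp_pos: [644.3, -155.6, 100.1]
tool_rot: [3.14, 0.0, 1.203]
wrist_force: [0.5, 0.2, 0.3]
grip_width: 84.7
```

```bash
cat >> h.py <<'E'
def ov(p,rings,f):
    o=p['img'][:,:,::-1].copy();a=np.linspace(0,6.283,60)
    for x,y,r,z in rings: cv2.polylines(o,[np.round(proj(p,np.c_[x+r*np.cos(a),y+r*np.sin(a),0*a+z])*16).astype(np.int32)],True,(0,0,255),shift=4)
    cv2.imwrite(f'pics/{f}.png',o)
E
python3 -c "
from h import *
p=snap('wrist','w5');go(644,-162,7,1.2)
ov(p,[(644,-162,30,0),(644,-162,30,22),(644,-162,11,22)],'w5o')"
```

```text
t 10.45 pos [ 644.1 -155.5   99.9] rot [3.141 0.    1.203] w 84.7 F [ 0.   0.4 -0.4]
MOVE [-0.0061  0.0022  0.0929] turn 0.002 rows 2.0 1.0
```

View pics/w5o.png

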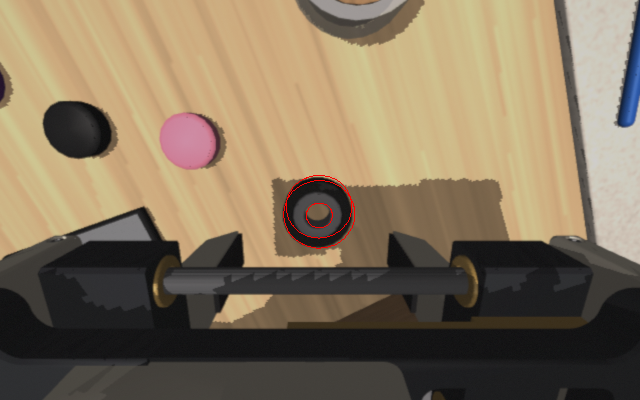

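The wheel is at (318,213) in the picture, on the overlay to within a pixel.

Emit:
step_arm:
  moves:
    - [[-0.007, 0.002, 0.03], 0]
    - [[-0.007, 0.002, 0.07], 0]
    - [[-0.007, 0.002, 0.09], 0]
    - [[-0.007, 0.002, 0.093], 0]
    - [[-0.007, 0.002, 0.093], 0]

```text
t: 11.08
tcp_pos: [644.0, -162.6, 7.2]
tool_rot: [3.14, -0.0, 1.204]
wrist_force: [0.4, 0.7, -0.3]
grip_width: 84.2
```

Emit:
step_arm:
  moves:
    - [[0, 0, 0], 0]
    - [[0, 0, 0], 0]
    - [[0, 0, 0], 0]
    - [[0, 0, 0], 0]
    - [[0, 0, 0], 0]
  hand: 0.2
  newtons: 25

```text
t: 11.7
tcp_pos: [643.5, -162.8, 6.7]
tool_rot: [3.141, -0.0, 1.204]
wrist_force: [-1.4, -0.6, 5.5]
grip_width: 59.2
```

Emit:
step_arm:
  moves:
    - [[0, 0, 0], 0]
    - [[0, 0, 0], 0]
    - [[0, 0, -0.02], 0]
    - [[0, 0, -0.08], 0]
    - [[0, 0, -0.12], 0]

```text
t: 12.32
tcp_pos: [643.9, -162.6, 129.7]
tool_rot: [3.139, -0.001, 1.204]
wrist_force: [0.1, -0.1, -1.5]
grip_width: 59.4
```

```bash
python3 -c "
from h import *
go(629.5,170,130)"
```

```text
t 12.32 pos [ 643.9 -162.6  129.7] rot [ 3.139e+00 -1.000e-03  1.204e+00] w 59.4 F [ 0.1 -0.1 -1.5]
MOVE [ 3.053e-01 -1.327e-01 -3.000e-04] turn 0 rows 6.0 0.0
```

Emit:
step_arm:
  moves:
    - [[0.305, -0.1325, 0], 0]
    - [[0.305, -0.1325, 0], 0]
    - [[0.305, -0.1325, 0], 0]
    - [[0.305, -0.1325, 0], 0]
    - [[0.305, -0.1325, 0], 0]

```text
t: 12.95
tcp_pos: [629.6, 151.4, 127.4]
tool_rot: [3.141, -0.0, 1.204]
wrist_force: [0.8, 0.7, -2.8]
grip_width: 59.5
```

```bash
python3 -c "
from h import *
go(629.5,170,110)"
```

```text
t 12.95 pos [629.6 151.4 127.4] rot [ 3.141 -0.     1.204] w 59.5 F [ 0.8  0.7 -2.8]
MOVE [ 0.0174 -0.0068  0.0174] turn 0 rows 1.0 0.0
```

Emit:
step_arm:
  moves:
    - [[0.011, -0.005, 0.015], 0]
    - [[0.011, -0.005, 0.015], 0]
    - [[0.011, -0.005, 0.015], 0]
    - [[0.011, -0.005, 0.015], 0]
    - [[0.011, -0.005, 0.015], 0]

```text
t: 13.58
tcp_pos: [629.5, 160.2, 111.5]
tool_rot: [3.141, 0.0, 1.202]
wrist_force: [-0.2, -0.0, -0.3]
grip_width: 59.2
```

```bash
python3 -c "
from h import *
p=snap('wrist','w6');go(629.5,170,60)
x,y,z=get_state()['tcp_pos'];b=z-7
ov(p,[(x,y,30,b+22),(x,y,11,b+22),(x,y,11,b),(629.5,170,7,22)],'w6o')"
```

```text
t 13.62 pos [629.4 160.6 111.5] rot [ 3.141 -0.     1.202] w 59.7 F [-0.7  0.4 -0.6]
MOVE [ 0.0089 -0.0033  0.0515] turn 0 rows 1.0 0.0
```

View pics/w6o.png

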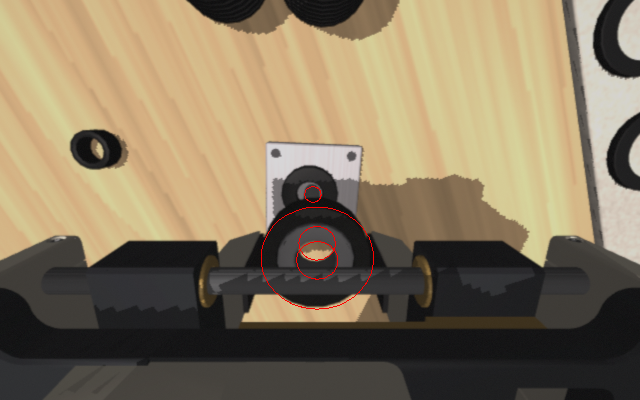

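Emit:
step_arm:
  moves:
    - [[0.009, -0.0033, 0], 0]
    - [[0.009, -0.0033, 0.01], 0]
    - [[0.009, -0.0033, 0.02], 0]
    - [[0.009, -0.0033, 0.03], 0]
    - [[0.009, -0.0033, 0.045], 0]

```text
t: 14.25
tcp_pos: [629.3, 170.9, 65.3]
tool_rot: [3.141, 0.0, 1.204]
wrist_force: [-0.0, 0.0, -0.6]
grip_width: 59.1
```

```bash
python3 -c "
from h import *
go(629.5,170,30)"
```

```text
t 14.25 pos [629.3 170.9  65.3] rot [3.141 0.    1.204] w 59.1 F [-0.   0.  -0.6]
MOVE [-0.0008  0.0005  0.0353] turn 0 rows 1.0 0.0
```

Emit:
step_arm:
  moves:
    - [[-0.0008, 0.0005, 0.012], 0]
    - [[-0.0008, 0.0005, 0.025], 0]
    - [[-0.0008, 0.0005, 0.032], 0]
    - [[-0.0008, 0.0005, 0.035], 0]
    - [[-0.0008, 0.0005, 0.035], 0]

```text
t: 14.88
tcp_pos: [629.5, 170.3, 31.2]
tool_rot: [3.141, -0.0, 1.204]
wrist_force: [-0.5, -0.1, -0.8]
grip_width: 59.5
```

Emit:
step_arm:
  moves:
    - [[0, 0, 0.001], 0]
    - [[0, 0, 0.002], 0]
    - [[0, 0, 0.0025], 0]
    - [[0, 0, 0.003], 0]
    - [[0, 0, 0.003], 0]

```text
t: 15.5
tcp_pos: [629.4, 170.2, 28.7]
tool_rot: [3.141, 0.0, 1.204]
wrist_force: [-1.7, -1.8, 4.6]
grip_width: 59.2
```

Emit:
step_arm:
  moves:
    - [[0, 0, 0], 0]
    - [[0, 0, 0], 0]
    - [[0, 0, 0], 0]
    - [[0, 0, 0], 0]
    - [[0, 0, 0], 0]
  hand: 0.85

```text
t: 16.12
tcp_pos: [629.3, 170.2, 28.1]
tool_rot: [-3.142, 0.0, 1.204]
wrist_force: [-0.6, -0.1, 0.1]
grip_width: 78.3
```

Emit:
step_arm:
  moves:
    - [[0, 0, -0.02], 0]
    - [[0, 0, -0.06], 0]
    - [[0, 0, -0.105], 0]
    - [[-0.02, 0, -0.11], 0]
    - [[-0.03, 0, -0.11], 0]

```text
t: 16.75
tcp_pos: [618.6, 140.5, 139.2]
tool_rot: [3.14, 0.0, 1.203]
wrist_force: [-0.1, -0.2, -1.1]
grip_width: 78.0
```

```bash
python3 -c "
from h import *
go(468,273,100,1.2);S=snap('wrist','w7')
"
```

```text
t 16.75 pos [618.6 140.5 139.2] rot [3.14  0.    1.203] w 78.0 F [-0.1 -0.2 -1.1]
MOVE [ 0.0694 -0.1881  0.0392] turn 0.002 rows 4.0 1.0
```

View pics/w7.png

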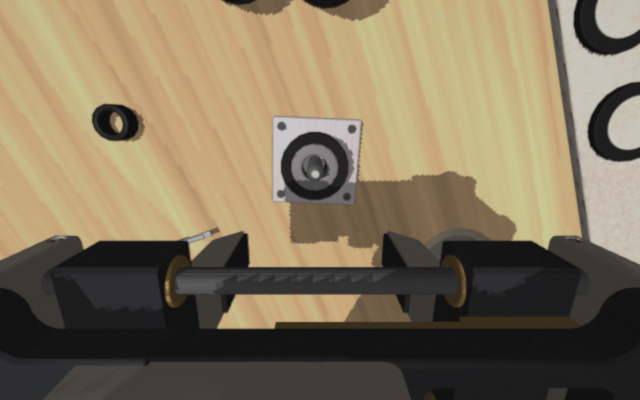

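The wheel is on the pin, flat, at (315,166). The sleeve stands at (115,122).

Emit:
step_arm:
  moves:
    - [[0.0694, -0.188, 0.025], 0]
    - [[0.0694, -0.188, 0.025], 0]
    - [[0.0694, -0.188, 0.025], 0]
    - [[0.0694, -0.188, 0.025], 0]
    - [[0.0694, -0.188, 0.025], 0]
  hand: 0.65

```text
t: 17.42
tcp_pos: [467.1, 274.6, 112.5]
tool_rot: [-3.141, 0.001, 1.206]
wrist_force: [0.7, 0.1, 0.2]
grip_width: 59.7
```

```bash
python3 -c "
from h import *
p=snap('wrist','w8');go(468,273,4)
ov(p,[(468,273,17,0),(468,273,17,18),(468,273,11,18)],'w8o')"
```

```text
t 17.48 pos [468.4 273.6 112.7] rot [-3.142e+00  1.000e-03  1.204e+00] w 59.9 F [ 0.7  0.5 -0.1]
MOVE [-0.0007 -0.0002  0.1087] turn 0 rows 2.0 0.0
```

View pics/w8o.png

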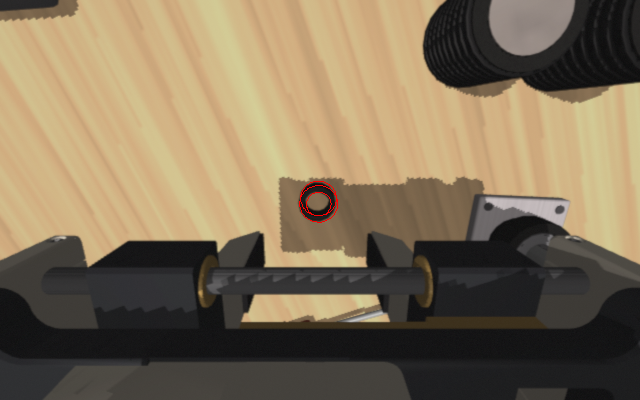

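The sleeve at (318,201) sits on its overlay. Going down to grip it.

Emit:
step_arm:
  moves:
    - [[-0.0007, 0, 0.04], 0]
    - [[-0.0007, 0, 0.085], 0]
    - [[-0.0007, 0, 0.104], 0]
    - [[-0.0007, 0, 0.108], 0]
    - [[-0.0007, 0, 0.108], 0]

```text
t: 18.1
tcp_pos: [468.9, 273.0, 5.4]
tool_rot: [3.141, -0.0, 1.202]
wrist_force: [0.7, 0.1, 0.3]
grip_width: 59.7
```

Emit:
step_arm:
  moves:
    - [[0, 0, 0], 0]
    - [[0, 0, 0], 0]
    - [[0, 0, 0], 0]
    - [[0, 0, 0], 0]
    - [[0, 0, 0], 0]
  hand: 0
  newtons: 20

```text
t: 18.73
tcp_pos: [468.0, 273.8, 5.6]
tool_rot: [3.141, -0.0, 1.204]
wrist_force: [-0.4, -1.7, 6.0]
grip_width: 32.3
```

Emit:
step_arm:
  moves:
    - [[0, 0, 0], 0]
    - [[0, 0, 0], 0]
    - [[0, 0, -0.02], 0]
    - [[0, 0, -0.08], 0]
    - [[0, 0, -0.13], 0]

```text
t: 19.35
tcp_pos: [467.5, 273.8, 136.7]
tool_rot: [-3.141, 0.0, 1.204]
wrist_force: [1.6, 1.1, -0.1]
grip_width: 32.5
```

```bash
python3 -c "
from h import *
go(629.5,170,130)"
```

```text
t 19.35 pos [467.5 273.8 136.7] rot [-3.141  0.     1.204] w 32.5 F [ 1.6  1.1 -0.1]
MOVE [-0.0389  0.1885  0.0067] turn 0 rows 4.0 0.0
```

Emit:
step_arm:
  moves:
    - [[-0.039, 0.188, 0], 0]
    - [[-0.039, 0.188, 0], 0]
    - [[-0.039, 0.188, 0], 0]
    - [[-0.039, 0.188, 0.005], 0]
    - [[-0.039, 0.188, 0.01], 0]

```text
t: 19.98
tcp_pos: [628.8, 169.9, 124.3]
tool_rot: [-3.14, 0.0, 1.203]
wrist_force: [-1.2, 0.4, -0.3]
grip_width: 31.9
```

```bash
python3 -c "
from h import *
p=snap('wrist','w9');go(629.5,170,80)
x,y,z=get_state()['tcp_pos'];b=z-5.5
ov(p,[(x,y,17,b+18),(x,y,11,b+18),(x,y,11,b),(629.5,170,7,44),(629.5,170,30,44)],'w9o')"
```

```text
t 20.02 pos [627.7 170.8 123.8] rot [-3.139e+00  1.000e-03  1.205e+00] w 32.2 F [-0.2  0.3 -0.9]
MOVE [-0.0001  0.002   0.0438] turn 0 rows 1.0 0.0
```

View pics/w9o.png

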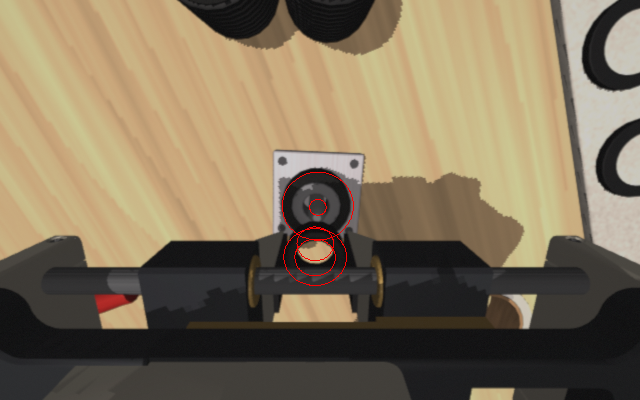

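The sleeve is held level at (315,250). The wheel matches its predicted circle at (317,207).

Emit:
step_arm:
  moves:
    - [[0, 0.001, 0.01], 0]
    - [[0, 0.001, 0.025], 0]
    - [[0, 0.001, 0.038], 0]
    - [[0, 0.001, 0.05], 0]
    - [[0, 0.001, 0.06], 0]

```text
t: 20.65
tcp_pos: [629.9, 169.5, 64.1]
tool_rot: [-3.141, 0.0, 1.204]
wrist_force: [0.9, -0.4, -0.0]
grip_width: 32.1
```

```bash
python3 -c "
from h import *
go(629.5,170,51)"
```

```text
t 20.65 pos [629.9 169.5  64.1] rot [-3.141  0.     1.204] w 32.1 F [ 0.9 -0.4 -0. ]
MOVE [ 0.0003 -0.0006  0.0131] turn 0 rows 1.0 0.0
```

Emit:
step_arm:
  moves:
    - [[0, 0, 0.005], 0]
    - [[0, 0, 0.009], 0]
    - [[0, 0, 0.012], 0]
    - [[0, 0, 0.013], 0]
    - [[0, 0, 0.013], 0]

```text
t: 21.28
tcp_pos: [630.3, 169.5, 52.3]
tool_rot: [3.141, -0.0, 1.204]
wrist_force: [0.7, -0.1, -1.0]
grip_width: 32.4
```

Emit:
step_arm:
  moves:
    - [[0, 0, 0.001], 0]
    - [[0, 0, 0.0015], 0]
    - [[0, 0, 0.002], 0]
    - [[0, 0, 0.003], 0]
    - [[0, 0, 0.003], 0]

```text
t: 21.9
tcp_pos: [630.2, 169.6, 49.6]
tool_rot: [3.141, -0.0, 1.204]
wrist_force: [-2.0, -1.7, 4.5]
grip_width: 32.5
```

Emit:
step_arm:
  moves:
    - [[0, 0, 0], 0]
    - [[0, 0, 0], 0]
    - [[0, 0, 0], 0]
    - [[0, 0, 0], 0]
    - [[0, 0, 0], 0]
  hand: 0.65

```text
t: 22.52
tcp_pos: [630.2, 169.5, 49.1]
tool_rot: [-3.142, 0.0, 1.204]
wrist_force: [0.3, -0.2, 0.4]
grip_width: 59.4
```

Emit:
step_arm:
  moves:
    - [[0, 0, -0.02], 0]
    - [[0, 0, -0.06], 0]
    - [[0, 0, -0.085], 0]
    - [[-0.03, 0, -0.085], 0]
    - [[-0.04, 0, -0.085], 0]

```text
t: 23.15
tcp_pos: [616.0, 130.4, 135.6]
tool_rot: [3.14, 0.0, 1.202]
wrist_force: [1.1, -0.6, -1.1]
grip_width: 59.7
```

```bash
python3 -c "
from h import *
go(485,-26,110,0.1);S=snap('wrist','w10');S=snap('scene','s10')
cv2.imwrite('pics/c10.png',cv2.resize(S['img'][230:330,310:410,::-1],None,fx=6,fy=6,interpolation=cv2.INTER_CUBIC))
"
```

```text
t 23.15 pos [616.  130.4 135.6] rot [3.14  0.    1.202] w 59.7 F [ 1.1 -0.6 -1.1]
MOVE [-0.1931 -0.0658  0.0256] turn 0.702 rows 4.0 6.0
```

View pics/w10.png

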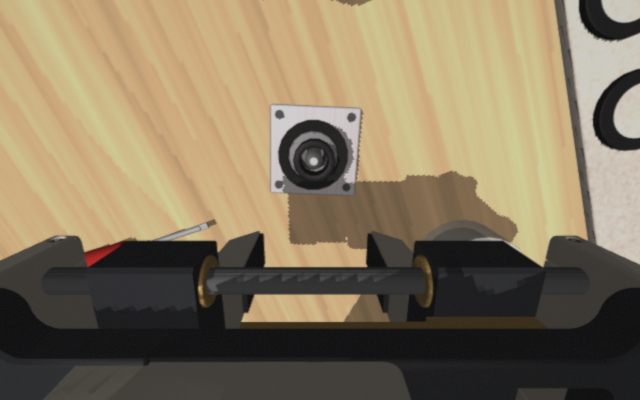

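View pics/c10.png

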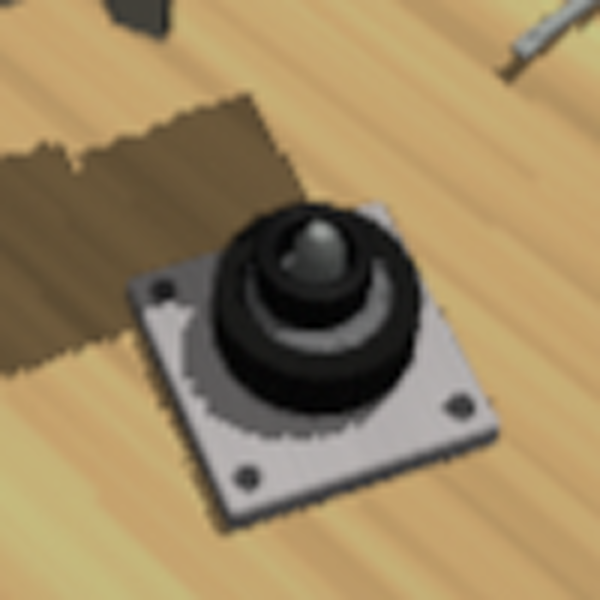

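The sleeve sits on the wheel with the pin tip showing in it. Next is the black cap, at (327,235) in the top view. It's the only black one; pink (343,200) and purple (299,262) stay.

Emit:
step_arm:
  moves:
    - [[-0.05, -0.016, 0], 0.11]
    - [[-0.1, -0.032, 0], 0.22]
    - [[-0.15, -0.05, 0], 0.34]
    - [[-0.193, -0.066, 0.01], 0.45]
    - [[-0.193, -0.066, 0.015], 0.57]
  hand: 0.74

```text
t: 23.88
tcp_pos: [482.7, -26.6, 118.8]
tool_rot: [3.141, 0.002, 0.3]
wrist_force: [-0.4, 0.0, 1.0]
grip_width: 67.9
```

```bash
python3 -c "
from h import *
go(485,-26,105,0.1)"
```

```text
t 23.88 pos [482.7 -26.6 118.8] rot [3.141e+00 2.000e-03 3.000e-01] w 67.9 F [-0.4  0.   1. ]
MOVE [0.0023 0.0001 0.0138] turn 0.127 rows 1.0 2.0
```

Emit:
step_arm:
  moves:
    - [[0.001, 0, 0.012], 0.11]
    - [[0.001, 0, 0.012], 0.12]
    - [[0.001, 0, 0.012], 0.12]
    - [[0.001, 0, 0.012], 0.12]
    - [[0.001, 0, 0.012], 0.12]

```text
t: 24.5
tcp_pos: [486.1, -23.9, 107.4]
tool_rot: [-3.142, -0.0, 0.122]
wrist_force: [0.2, 0.2, 0.3]
grip_width: 68.1
```

```bash
python3 -c "
from h import *
p=snap('wrist','w11');go(485,-26,5)
ov(p,[(485,-26,23,0),(485,-26,23,14.5)],'w11o')"
```

```text
t 24.55 pos [486.1 -24.  107.4] rot [ 3.142 -0.     0.122] w 68.1 F [ 0.4 -0.5 -1.1]
MOVE [-0.0013  0.0019  0.1024] turn 0 rows 2.0 0.0
```

View pics/w11o.png

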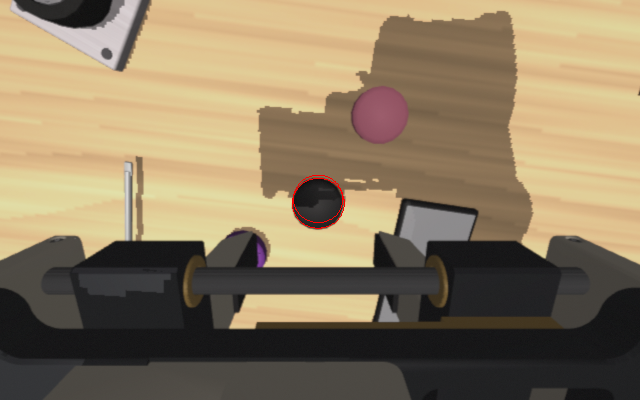

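The black cap is at (318,201), on its overlay. Pink (380,115), purple (250,250) and the phone are clear of the fingertip spots.

Emit:
step_arm:
  moves:
    - [[-0.001, 0.0019, 0.04], 0]
    - [[-0.001, 0.0019, 0.08], 0]
    - [[-0.001, 0.0019, 0.098], 0]
    - [[-0.001, 0.0019, 0.103], 0]
    - [[-0.001, 0.0019, 0.103], 0]

```text
t: 25.18
tcp_pos: [485.4, -26.0, 4.4]
tool_rot: [3.142, -0.0, 0.121]
wrist_force: [0.0, -0.3, -0.1]
grip_width: 67.6
```

Emit:
step_arm:
  moves:
    - [[0, 0, 0], 0]
    - [[0, 0, 0], 0]
    - [[0, 0, 0], 0]
    - [[0, 0, 0], 0]
    - [[0, 0, 0], 0]
  hand: 0.1
  newtons: 20

```text
t: 25.8
tcp_pos: [485.5, -26.0, 4.6]
tool_rot: [3.141, -0.001, 0.121]
wrist_force: [-1.0, 0.0, 5.9]
grip_width: 45.0
```

Emit:
step_arm:
  moves:
    - [[0, 0, 0], 0]
    - [[0, 0, 0], 0]
    - [[0, 0, -0.02], 0]
    - [[0, 0, -0.08], 0]
    - [[0, 0, -0.135], 0]

```text
t: 26.42
tcp_pos: [484.8, -25.9, 140.7]
tool_rot: [-3.141, 0.001, 0.121]
wrist_force: [0.8, -0.4, 0.2]
grip_width: 44.9
```

```bash
python3 -c "
from h import *
go(629.5,170,130)"
```

```text
t 26.43 pos [484.8 -25.9 140.7] rot [-3.141e+00  1.000e-03  1.210e-01] w 44.9 F [ 0.8 -0.4  0.2]
MOVE [ 0.1674 -0.177   0.0107] turn 0 rows 4.0 0.0
```

Emit:
step_arm:
  moves:
    - [[0.167, -0.177, 0], 0]
    - [[0.167, -0.177, 0], 0]
    - [[0.167, -0.177, 0], 0]
    - [[0.167, -0.177, 0], 0]
    - [[0.167, -0.177, 0.01], 0]

```text
t: 27.05
tcp_pos: [631.0, 175.7, 129.2]
tool_rot: [-3.138, -0.002, 0.127]
wrist_force: [-0.8, 0.1, -0.2]
grip_width: 44.9
```

```bash
python3 -c "
from h import *
p=snap('wrist','w12');go(629.5,170,90)
x,y,z=get_state()['tcp_pos'];b=z-4.5
ov(p,[(x,y,23,b+14.5),(x,y,23,b),(629.5,170,30,44),(629.5,170,17,62)],'w12o')"
```

```text
t 27.1 pos [629.  172.1 127. ] rot [-3.141e+00  2.000e-03  1.240e-01] w 45.3 F [ 0. -1. -2.]
MOVE [0.0002 0.0021 0.037 ] turn 0 rows 1.0 0.0
```

View pics/w12o.png

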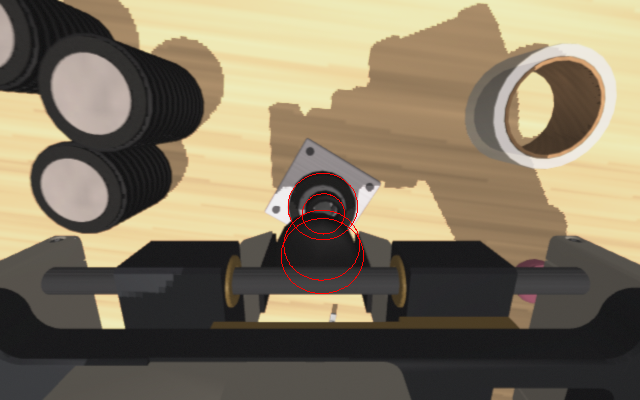

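The cap is held at (320,245), just over the stack at (322,207).

Emit:
step_arm:
  moves:
    - [[0, 0.001, 0.01], 0]
    - [[0, 0.001, 0.02], 0]
    - [[0, 0.001, 0.03], 0]
    - [[0, 0.001, 0.037], 0]
    - [[0, 0.001, 0.037], 0]

```text
t: 27.72
tcp_pos: [629.3, 168.6, 91.5]
tool_rot: [3.141, 0.001, 0.121]
wrist_force: [0.1, 0.5, -0.6]
grip_width: 44.9
```

```bash
python3 -c "
from h import *
S=snap('scene','s13');go(629.5,170,68)
cv2.imwrite('pics/c13.png',cv2.resize(S['img'][220:330,310:420,::-1],None,fx=5,fy=5,interpolation=cv2.INTER_CUBIC))
"
```

```text
t 27.77 pos [629.6 168.8  92. ] rot [3.142 0.    0.121] w 44.7 F [ 0.2  0.3 -0.2]
MOVE [ 0.     -0.0012  0.024 ] turn 0 rows 1.0 0.0
```

View pics/c13.png

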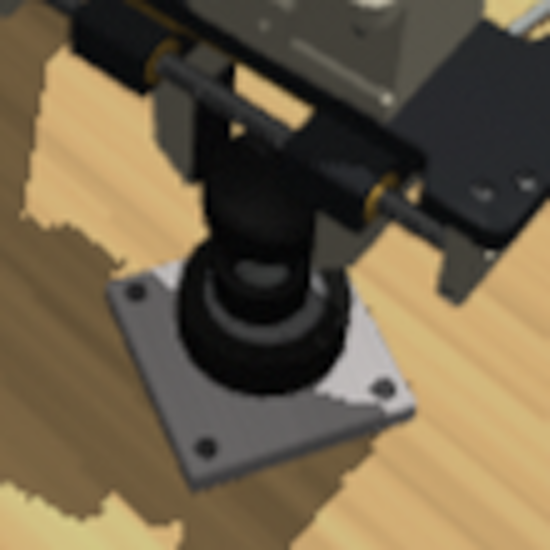

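The cap is above the sleeve and in line with it, at (262,215) in the crop.

Emit:
step_arm:
  moves:
    - [[0, -0.001, 0.007], 0]
    - [[0, -0.001, 0.013], 0]
    - [[0, -0.001, 0.018], 0]
    - [[0, -0.001, 0.022], 0]
    - [[0, -0.001, 0.022], 0]

```text
t: 28.4
tcp_pos: [629.4, 169.7, 69.7]
tool_rot: [3.141, 0.001, 0.121]
wrist_force: [0.4, -0.5, 0.2]
grip_width: 44.9
```

```bash
python3 -c "
from h import *
go(629.5,170,66.5)"
```

```text
t 28.4 pos [629.4 169.7  69.7] rot [3.141e+00 1.000e-03 1.210e-01] w 44.9 F [ 0.4 -0.5  0.2]
MOVE [ 0.0002 -0.0002  0.0032] turn 0 rows 1.0 0.0
```

Emit:
step_arm:
  moves:
    - [[0, 0, 0.001], 0]
    - [[0, 0, 0.002], 0]
    - [[0, 0, 0.003], 0]
    - [[0, 0, 0.0035], 0]
    - [[0, 0, 0.0035], 0]

```text
t: 29.02
tcp_pos: [629.6, 169.9, 66.8]
tool_rot: [3.142, -0.0, 0.121]
wrist_force: [-0.6, -0.4, 2.8]
grip_width: 45.1
```

Emit:
step_arm:
  moves:
    - [[0, 0, 0.0004], 0]
    - [[0, 0, 0.0004], 0]
    - [[0, 0, 0.0004], 0]
    - [[0, 0, 0.0004], 0]
    - [[0, 0, 0.0004], 0]
  hand: 0.7

```text
t: 29.65
tcp_pos: [629.6, 169.9, 66.3]
tool_rot: [3.142, -0.0, 0.121]
wrist_force: [-0.2, 0.4, 0.0]
grip_width: 64.3
```

Emit:
step_arm:
  moves:
    - [[0, 0, -0.02], 0]
    - [[0, 0, -0.06], 0]
    - [[0, 0, -0.09], 0]
    - [[-0.06, 0.06, -0.09], 0]
    - [[-0.1, 0.1, -0.09], 0]

```text
t: 30.28
tcp_pos: [551.9, 70.7, 156.6]
tool_rot: [3.141, -0.001, 0.122]
wrist_force: [0.4, -0.8, -0.4]
grip_width: 64.2
```

```bash
python3 -c "
from h import *
S=snap('scene','s14');W=snap('wrist','w14');T=snap('top','t14')
cv2.imwrite('pics/c14.png',np.hstack([cv2.resize(S['img'][220:330,310:420,::-1],(400,400),interpolation=cv2.INTER_CUBIC),cv2.resize(W['img'][60:280,210:430,::-1],(400,400),interpolation=cv2.INTER_CUBIC)]))
x,y=629.6,170
ov(S,[(x,y,25,12),(x,y,30,22),(x,y,30,44),(x,y,17,44),(x,y,23,62),(x,y,23,76.5)],'s14o')
o=cv2.imread('pics/s14o.png');cv2.imwrite('pics/s14oc.png',cv2.resize(o[220:330,310:420],(550,550),interpolation=cv2.INTER_CUBIC))
go(485,-26,150)
"
```

```text
t 30.43 pos [550.7  67.9 156.4] rot [3.14e+00 1.00e-03 1.17e-01] w 64.5 F [-0.2  0.3 -0.4]
MOVE [-0.0762  0.0856  0.0064] turn 0 rows 2.0 0.0
```

View pics/c14.png

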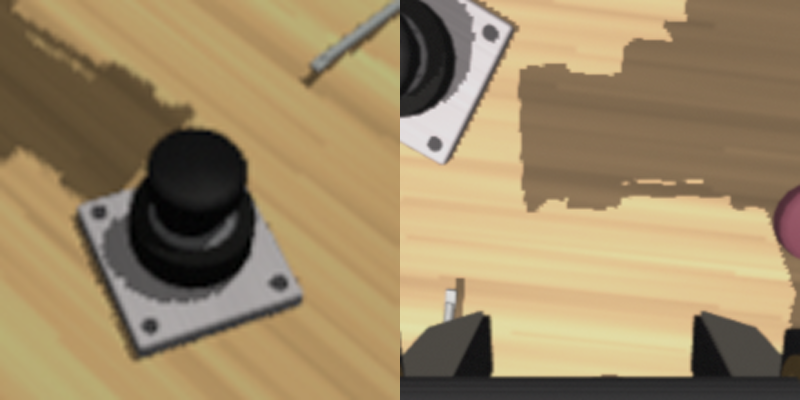

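View pics/s14oc.png

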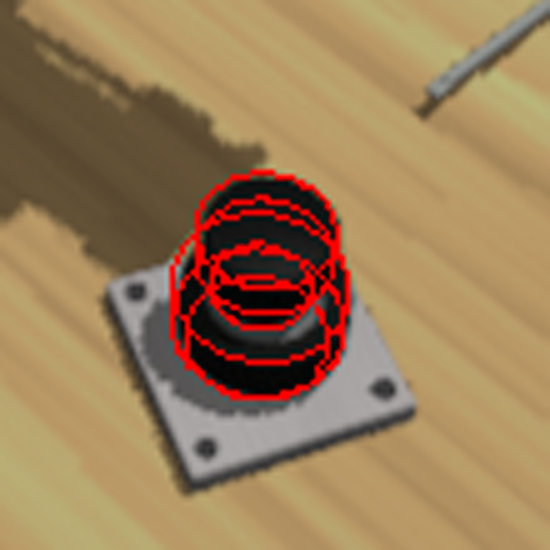

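View pics/s14.png

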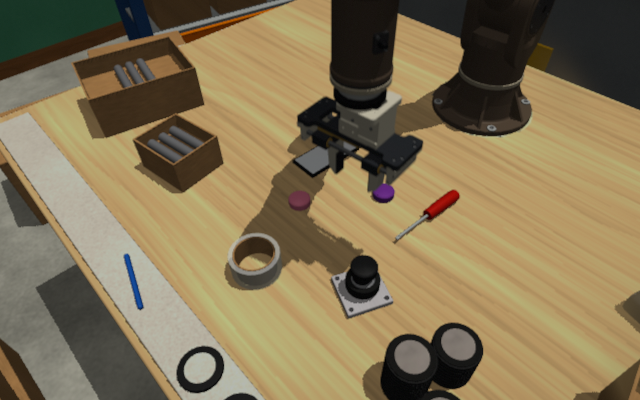

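The full stack is on the jig at (362,280) in the scene view. Its outlines match the finished heights to about a pixel, and the bystanders and look-alikes haven't moved. The arm is clear, so I'm handing the job in.

```bash
python3 -c "
from h import *
print(finish_job())"
```

```text
the job is handed in; nothing more can be done
None
```

The castor wheel is assembled on the pin in the order asked: washer, wheel, sleeve, then the black cap with its solid side up. I handed the job in at about 30.5 s of the 109 s allowed.

- **Last checks:** In the last scene picture, the stack's outlines match the finished positions to about a pixel, and the cap sits at the height it should. I checked each of the lower three parts in a camera picture after release.
- **Forces and clearance:** The force readings at the end of each move never went above about 7 N. The gripper was open and well away from the stack when I handed in.
- **Bystanders:** The tape roll, the screwdriver and the pink and purple look-alikes lie where they did in the first picture. The arm partly hid the phone in the last one, so I could check only its visible end, but the gripper kept clear of it throughout.
- **Disagreements:** The top and scene cameras differed by about 3 mm in y. I used the average, and wrist-camera pictures agreed with it to about 1 mm. The network missed the sleeve in the top view and once marked the black cap as a screwdriver, so I checked the choices against the pictures.

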